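# Run a batch of parts through the marking station

### The job

Lay every part from the grey batch tray flat on the bare-metal marking plate. Then key in the marking program, one key at a time, each pressed fully down and released: the bar key, the round key, the round key again, the square key, and the bar key once more (never the plus key); press the big start button fully down and release it with all the parts still on the plate. Finally put all the parts back in the tray, flat on its floor (any way up will do), leaving everything else on the worktop where it is.

Things in the scene. Friction and masses are not known exactly. Their poses are not given: they have to be found in the camera images.
- marking_plate: Fixed flat bare-metal plate with a grid of small holes, 92 (its x) x 220 (its y) x 12 mm; origin at the centre of its underside; parts lie on its top, 12 mm above the origin. No rim.
- batch_tray: Fixed shallow grey tray, 100 (its x) x 228 (its y) mm, rim 5 mm thick, its top 15 mm above the origin; origin at the centre of its underside; its inner floor is 10 mm above the origin. At the start it holds the batch in a row along its y, about 53 mm apart.
- part_block_2_center (a point): Milled block, 30 (its x) x 45 (its y) x 20 mm high, 0.07 kg; pinch across its x. This point is its centre, half-way up; z up at the start (any face may lie down later). A part of the batch; may be absent.
- part_block_3_center (a point): Second milled block, the same 30 (its x) x 45 (its y) x 20 mm high, 0.07 kg; pinch across its x. This point is its centre, half-way up; z up at the start (any face may lie down later). A part of the batch; may be absent.
- part_knob_1_center (a point): Round dark knob standing on its base, 40 mm diameter, 26 mm high, 0.03 kg. This point is its centre, half-way up; z up at the start (any face may lie down later). A part of the batch; may be absent.
- part_bush_4_center (a point): Round bush (short tube) standing on end, 24 mm outer diameter, 25 mm high, 0.06 kg. This point is its centre, half-way up; z up at the start (any face may lie down later). A part of the batch; may be absent.
- key_bar_top (a point): Centre of the top face of the key whose cap is a single straight bar, 32 (along x) x 9 mm. One of four white spring keys in a row 41 mm apart along y of the fixed key station (a grey panel); which key stands in which place varies. The point's x and y axes are the station's x and y. The cap stands 10 mm proud of its black housing (37 mm wide along y), its top 36 mm above the worktop when up; it is pressed straight down.
- key_bar (a joint): Travel of that key: 0 up, 0.006 m fully down (4.5 N; it starts to move at 1.5 N); springs back by itself.
- key_round_top (a point): Centre of the top face of the key whose cap is round, 24 mm across. One of four white spring keys in a row 41 mm apart along y of the fixed key station (a grey panel); which key stands in which place varies. The point's x and y axes are the station's x and y. The cap stands 10 mm proud of its black housing (37 mm wide along y), its top 36 mm above the worktop when up; it is pressed straight down.
- key_round (a joint): Travel of that key: 0 up, 0.006 m fully down (4.5 N; it starts to move at 1.5 N); springs back by itself.
- key_square_top (a point): Centre of the top face of the key whose cap is square, 23x23 mm. One of four white spring keys in a row 41 mm apart along y of the fixed key station (a grey panel); which key stands in which place varies. The point's x and y axes are the station's x and y. The cap stands 10 mm proud of its black housing (37 mm wide along y), its top 36 mm above the worktop when up; it is pressed straight down.
- key_square (a joint): Travel of that key: 0 up, 0.006 m fully down (4.5 N; it starts to move at 1.5 N); springs back by itself.
- key_plus_top (a point): Centre of the top face of the key whose cap is plus-shaped, both arms 28x9 mm. One of four white spring keys in a row 41 mm apart along y of the fixed key station (a grey panel); which key stands in which place varies. The point's x and y axes are the station's x and y. The cap stands 10 mm proud of its black housing (37 mm wide along y), its top 36 mm above the worktop when up; it is pressed straight down.
- key_plus (a joint): Travel of that key: 0 up, 0.006 m fully down (4.5 N; it starts to move at 1.5 N); springs back by itself.
- start_button_top (a point): Centre of the top of the large black mushroom button, 40 mm diameter, on the fixed grey start box (84x84 mm, 46 mm high); 68 mm above the worktop when up; it is pressed straight down.
- start_button (a joint): Travel of the start button: 0 up, 0.006 m fully down (5.4 N; it starts to move at 1.8 N); springs back by itself.
- usb_stick: Bystander, to be left alone: flat memory stick, 18x52x9 mm, between the key station and the start box; origin at the centre of its underside.
- part_flange_0: Bystander, to be left alone: flanged disc part, 62 mm across, 21 mm high; origin at the centre of its underside.
- hex_key_0: Bystander, to be left alone: L-shaped hex key, 26x83x7 mm; origin at the centre of its underside.
- hex_key_1: Bystander, to be left alone: small L-shaped hex key, 26x69x6 mm; origin at the centre of its underside.
- screwdriver_red: Bystander, to be left alone: screwdriver, 162 mm long; origin at the centre of its underside.
- part_tag_6: Bystander, to be left alone: flat tag plate, 25x60x9 mm; origin at the centre of its underside.

How it is judged:
By the outcome, as a careful person would: the job done as asked, in the order asked, and still so for the second after the job is handed in, with the robot touching nothing.
Of part_block_2, part_block_3, part_knob_1, part_bush_4 only 3 to 4 are there at a start; the rules pass over those that are not, and their reading is None.
At some moment in a run one of part_block_2, part_block_3 may be knocked a few centimetres aside while the robot is not near it.
Once in a run the grip may slacken for a moment while it holds something.
It also fails if it takes over 210 s, if anything falls off the work surface, if the arm or the gripper's body presses on something with over 40 N, if the wrist force passes 120 N, or if a joint passes its speed limit or range.

### The arm

A 6-joint arm with a two-finger parallel gripper is mounted at the origin on a cart in front of the work surface, level with it; the furniture and walls round the work are solid. World frame = base frame: x ahead of the robot, y to its left, z up, the work surface at z = 0. Lengths are in m, angles in rad, forces in N, time in s.
With the tool pointing down it reaches from about 0.3 to 0.825 m from the base axis. Payload 5.4 kg.
Tool frame: the origin (TCP) lies at the very end of the fingers, on their centre line; the grasp point (between the pads) lies 19 mm behind it (ctrl.tcp_to_grasp is the distance from the TCP to the grasp point, in m); z points along the fingers, x is the direction in which the jaws open and shut, and the axes are right-handed (so a half turn about z gives the same grasp; the last joint's range is limited). The gripper opens to 92 mm and grips with 3 to 60 N. Pads are 20 mm wide; open, the fingers measure 128 mm over their backs; the gripper's body (75 mm by 189 mm) begins 69 mm behind the grasp point.
Start: joints at [1.021, 0.158, 1.597, -0, 1.386, -0.21], TCP at [0.192, 0.542, 0.215] pointing down, gripper open.
Joint ranges: [-2.91, 2.91], [-0.94, 2.29], [0.18, 2.7], [-1.29, 4.43], [0.17, 2.64], [-3, 3]. Speed limits (rad/s): [2.57, 2.57, 3.14, 3.14, 3.14, 3.14].

### API

Orientations are given as [roll, pitch, yaw] about the fixed x, y, z axes, in that order (R = Rz(yaw) Ry(pitch) Rx(roll)).
In Python, from plant import ctrl gives the robot as it stands.
- The arm moves only by the shell command python3 -m inch 'ROWS' [FORCE]. ROWS is JSON, a list of rows, each a list of 5 numbers: the opening in per cent of the stroke, from 0 (shut) to 100 (fully open), then the shift along the tool's x, y, z in mm, then the turn about the tool's z in rad. A call has 1 to 12 rows; each row shifts and turns the commanded pose from where the row before left it, along the tool's axes as they then stand; what a row does not reach is not made up. A row lasts 1/10 s, in which the tool goes at most 50 mm and 8.59 degrees, less where a joint would pass 70% of its speed; a pose out of reach is approached as far as the arm can. A call is refused whole if a number of a shift passes 50 or a number of a turn 0.15, either way. A call with a gripper value outside its range is refused whole. The fingers move at their own pace and stop on an object; FORCE is the grip in N (left out, the last holds). Time passes only in rows, so rows that do not move let the fingers close. It gives the time, the measured TCP pose, the force and the opening at its end, in the units of the state.
- ctrl.read_state(): the state, without advancing time (a new reading comes with each control period).
- ctrl.grab_frame(name): name is "scene" or "top" or "wrist"; returns a dict with "frame" (384x512x3 uint8, red, green, blue), "fov_y" (degrees; the focal length in pixels is half the picture's height over the tangent of half this angle, whatever the lens; pixels are square), "cx", "cy" (the principal point, pixels), "T" (4x4, takes a point from camera to world coordinates). Camera axes: x right, y up, looking along -z (the intrinsics and any distortion apply to the point x, -y, -z); pixel columns grow to the right and rows downward; lengths in m; the calibration is good to about 2 mm. The wrist camera is an equidistant fisheye: a pixel r from the principal point sees the ray r / f radians off the axis. A picture is of the moment at which its call begins. There is no depth.
- ctrl.finish_job(): hands the job in, once; it reports no verdict.
The state is a dict: "time_s": time; "joint_pos": joint angles; "dq": joint speeds; "effort": joint torques, N m; "tool_pos": TCP position; "ee_rot": TCP orientation; "wrist_force": force on the tool from outside, world axes, zero at the start; "ft_torque": the same for the moment, N m; "gripper_width": finger opening in m.
Only numpy, scipy, OpenCV 4.12 (cv2) and the standard library are available. Lean on these libraries where they do the work, as an engineer would, in place of code of your own. Each camera call takes 0.05 s, during which the arm holds its last target.

## Working session

There is one attempt and no reset: what is moved stays moved. The work goes in short steps, Python scripts to look and compute and a shell command to move; the robot and the scene stay as the last step left them, time stands still between calls to the robot, and variables do not carry over. Pictures are saved under pics/ and viewed, and the job is handed in when it is done.

```bash
ls; mkdir -p pics
python3 - <<'E'
from plant import ctrl
import cv2
s=ctrl.read_state();print(s); print(ctrl.tcp_to_grasp)
for n in ["scene","top","wrist"]:
    g=ctrl.grab_frame(n);cv2.imwrite(f"pics/{n}0.png",g["frame"][:,:,::-1]);print(n,g["fov_y"],g["cx"],g["cy"],g["T"],[k for k in g])
E
```

```text
pics
{'time_s': 0.0, 'joint_pos': array([ 1.02090430e+00,  1.59031480e-01,  1.59825838e+00,  1.61658504e-05,
        1.38619705e+00, -2.10115763e-01]), 'dq': array([ 9.38148003e-04,  5.32208031e-04, -1.34306773e-03,  6.08236966e-05,
       -9.13844748e-05, -1.00223951e-03]), 'effort': array([ 8.22338097e-04, -3.85568798e+01, -3.22110057e+01,  7.03044422e-02,
        3.78329598e-02, -1.42196450e-04]), 'tool_pos': array([0.19131618, 0.54156193, 0.21361571]), 'ee_rot': array([-3.14118203e+00,  1.84928508e-03,  1.23101746e+00]), 'wrist_force': array([-0.18197535,  0.19964695, -0.5779526 ]), 'ft_torque': array([ 0.03449878,  0.02803538, -0.01124403]), 'gripper_width': 0.09244334856394912}
0.0187
scene 45.12361673474896 257.2103220265664 200.2915882339562 [[ 0.54872231  0.60589431 -0.57601728  0.02277713]
 [-0.83598502  0.40240298 -0.37309636 -0.3053846 ]
 [ 0.00573411  0.68626811  0.72732606  0.86229998]
 [ 0.          0.          0.          1.        ]] ['frame', 'fov_y', 'cx', 'cy', 'T']
top 51.51106867083407 252.82411183847609 190.58629873504609 [[-0.0033893   0.98821245 -0.15305116  0.48904022]
 [-0.99996622 -0.00220327  0.00791822  0.08715745]
 [ 0.00748768  0.15307283  0.98818654  0.93333429]
 [ 0.          0.          0.          1.        ]] ['frame', 'fov_y', 'cx', 'cy', 'T']
wrist 65.70646984690485 257.0490073708387 192.3265326548024 [[ 0.33472185 -0.90535901 -0.26131657  0.11694896]
 [ 0.94231422  0.32092171  0.09514816  0.56768131]
 [-0.00228109 -0.27809049  0.96055217  0.38392762]
 [ 0.          0.          0.          1.        ]] ['frame', 'fov_y', 'cx', 'cy', 'T']
```

View pics/top0.png

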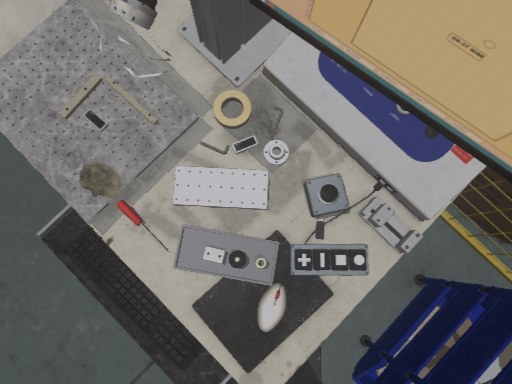

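View pics/scene0.png

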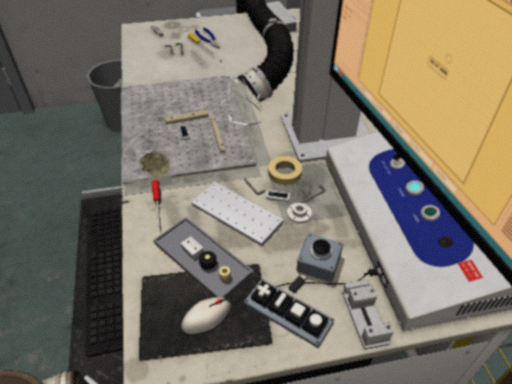

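View pics/wrist0.png

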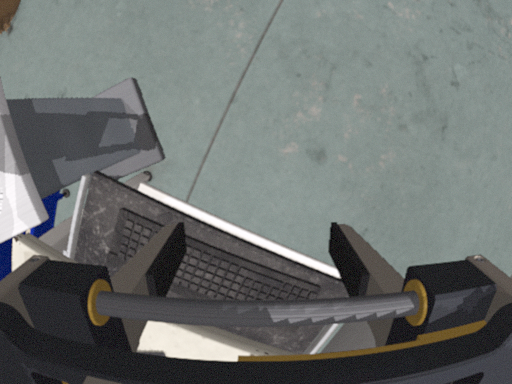

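```bash
cat > h.py <<'E'
from plant import ctrl
import numpy as np, cv2
def grab(n,save=None):
    g=ctrl.grab_frame(n)
    if save: cv2.imwrite(save,g["frame"][:,:,::-1])
    return g
def f(g): return 192/np.tan(np.radians(g["fov_y"])/2)
def ray(g,u,v,fish=False):
    x=(u-g["cx"])/f(g); y=(v-g["cy"])/f(g)
    if fish:
        r=np.hypot(x,y); s=np.sin(r)/r if r>1e-9 else 1
        d=np.array([x*s,-y*s,-np.cos(r)])
    else: d=np.array([x,-y,-1.])
    T=np.array(g["T"]); return T[:3,3],T[:3,:3]@d
def plane(g,u,v,z,fish=False):
    o,d=ray(g,u,v,fish); return o+d*(z-o[2])/d[2]
def proj(g,p,fish=False):
    T=np.array(g["T"]); c=T[:3,:3].T@(np.array(p)-T[:3,3]); x,y,z=c[0],-c[1],-c[2]
    if fish:
        r=np.hypot(x,y);th=np.arctan2(r,z);return g["cx"]+f(g)*th*x/r,g["cy"]+f(g)*th*y/r
    return g["cx"]+f(g)*x/z,g["cy"]+f(g)*y/z
def st():
    s=ctrl.read_state();print("t%.2f"%s["time_s"],np.round(s["tool_pos"]*1000,1),np.round(s["ee_rot"],3),"F",np.round(s["wrist_force"],1),"w%.1f"%(s["gripper_width"]*1000),np.round(s["joint_pos"],2))
E
python3 - <<'E'
from h import *
for n,(x0,y0,w,h) in {"top":(160,150,220,140),"scene":(130,170,220,180)}.items():
    im=cv2.imread(f"pics/{n}0.png")[y0:y0+h,x0:x0+w]
    cv2.imwrite(f"pics/{n}0z.png",cv2.resize(im,None,fx=3.6 if n=='top' else 3.3,fy=3.6 if n=='top' else 3.3,interpolation=cv2.INTER_CUBIC))
E
```

```text
(no output)
```

View pics/top0z.png

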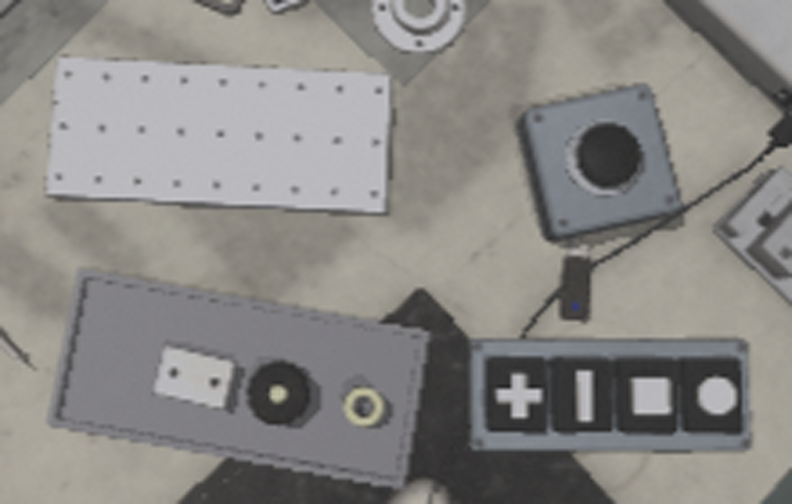

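View pics/scene0z.png

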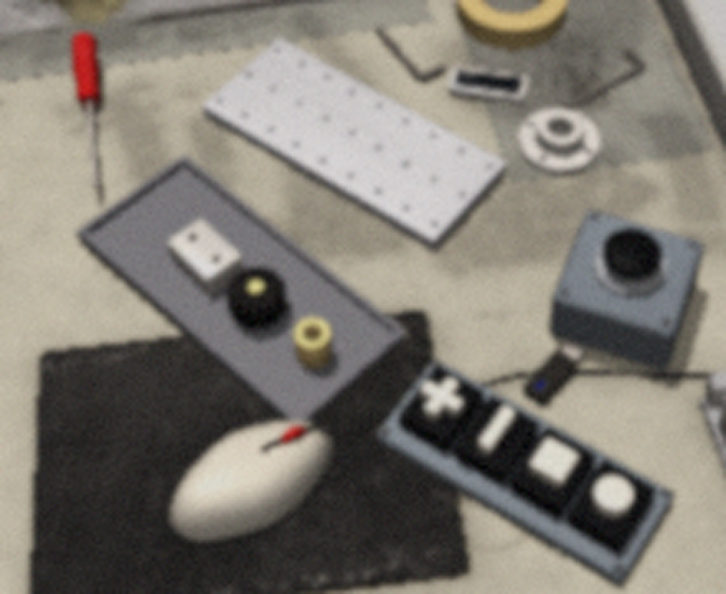

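Run:
```python
from h import *
G={n:grab(n) for n in("top","scene")}
def T(x,y): return (160+(x+.5)/3.6-.5,150+(y+.5)/3.6-.5)
def S(x,y): return (130+(x+.5)/3.3-.5,170+(y+.5)/3.3-.5)
P={ # name: z, topzoom, scenezoom
'blk':(.030,(195,378),(204,249)),'knob':(.036,(278,393),(257,287)),'bush':(.035,(363,406),(313,329)),
'plus':(.036,(519,396),(442,396)),'bar':(.036,(585,395),(496,428)),'sq':(.036,(652,396),(555,460)),'rnd':(.036,(717,395),(613,494)),
'btn':(.068,(610,155),(631,252)),
'pl1':(.012,(60,57),(281,39)),'pl2':(.012,(390,73),(505,165)),'pl3':(.012,(387,211),(436,245)),'pl4':(.012,(48,195),(206,108)),
'tr1':(.015,(80,270),(184,161)),'tr2':(.015,(429,332),(405,328)),'tr3':(.015,(407,483),(300,412)),'tr4':(.015,(52,423),(82,232)),
'knobdot':(.036,(278,394),(257,287))}
for k,(z,a,b) in P.items():
    p=plane(G['top'],*T(*a),z);q=plane(G['scene'],*S(*b),z)
    o1,d1=ray(G['top'],*T(*a));o2,d2=ray(G['scene'],*S(*b))
    t=np.linalg.lstsq(np.c_[d1,-d2],o2-o1,rcond=None)[0]; m=(o1+d1*t[0]+o2+d2*t[1])/2
    print(k,np.round(p*1000,1)[:2],np.round(q*1000,1)[:2],'tri',np.round(m*1000,1))
```

```text
blk [484.  167.8] [482.8 169.1] tri [483.4 168.5  29.8]
knob [474.7 116. ] [474. 116.] tri [474.5 116.2  35.3]
bush [466.6  63.5] [467.8  65.4] tri [466.4  63.8  37.9]
plus [472.4 -32.9] [471.  -32.7] tri [472.  -32.7  34.7]
bar [472.8 -73.7] [470.  -73.1] tri [472.1 -73.3  33.7]
sq [ 472.1 -115.2] [ 470.8 -114.8] tri [ 471.7 -115.    35.1]
rnd [ 472.5 -155.5] [ 470.1 -155.3] tri [ 472.  -155.4   33.6]
btn [618.  -87.7] [614.3 -87.3] tri [617.7 -87.3  64.9]
pl1 [692.2 260.3] [691.4 261. ] tri [691.9 260.8  11.7]
pl2 [681.1  43.8] [676.3  43.6] tri [681.2  44.7   7. ]
pl3 [590.1  46.6] [585.6  45.5] tri [590.   47.1   6.4]
pl4 [601.  265.7] [599.5 263.4] tri [601.7 266.1   8.3]
tr1 [552.3 243.4] [546.7 241.2] tri [552.2 245.5   7.1]
tr2 [512.3  20.7] [513.2  23.5] tri [511.7  21.5  18.5]
tr3 [418.5  35.7] [422.1  43.6] tri [418.2  37.7  25.9]
tr4 [456.3 258.7] [455.4 258.8] tri [456.  259.1  14.1]
knobdot [474.1 116. ] [474. 116.] tri [474.  116.   35.9]
```

Run:
```python
from h import *
G={n:grab(n) for n in("top","scene")}
o1,a=ray(G['top'],255,3);_,b=ray(G['top'],476,156);o2,c=ray(G['scene'],335,75);_,d=ray(G['scene'],505,268)
n1=np.cross(a,b);n2=np.cross(c,d);D=np.cross(n1,n2);D/=np.linalg.norm(D)
p=np.linalg.lstsq(np.array([n1,n2,D]),np.array([n1@o1,n2@o2,0]),rcond=None)[0]
for t in (-.2,0,.2,.4,.6,.8,1): print(p+D*t)
st()
```

```text
[ 0.67045432 -0.25849018  0.28917253]
[ 0.54813417 -0.41667603  0.29304767]
[ 0.42581403 -0.57486188  0.29692281]
[ 0.30349388 -0.73304774  0.30079794]
[ 0.18117373 -0.89123359  0.30467308]
[ 0.05885358 -1.04941945  0.30854822]
[-0.06346657 -1.2076053   0.31242336]
t0.35 [191.6 542.  214.4] [-3.142  0.     1.231] F [ 0.3  0.2 -0.3] w92.2 [ 1.02  0.16  1.6  -0.    1.39 -0.21]
```

```bash
cat >> h.py <<'E'
def to(x,y,z,yaw=None):
    s=ctrl.read_state();p=np.array(s["tool_pos"])*1000;r=s["ee_rot"]
    from scipy.spatial.transform import Rotation as R
    M=R.from_euler('xyz',r).as_matrix()
    d=M.T@(np.array([x,y,z])-p)
    turn=None
    if yaw is not None: turn=-((yaw-r[2]+np.pi)%(2*np.pi)-np.pi)
    st();print("shift tool",np.round(d,1),"turn",turn)
E
python3 -m inch '[[100,0,0,0,0.14],[100,0,0,0,0.14],[100,0,0,0,0.14],[100,0,0,0,0.14],[100,0,0,0,0.14],[100,0,0,0,0.14],[100,0,0,0,0.14],[100,0,0,0,0.14],[100,0,0,0,0.14],[100,0,0,0,0.14],[100,0,0,0,0]]'
python3 -c "
from h import *
to(483.5,168,150,-0.168)"
```

```text
time_s: 1.45
tool_pos: [0.1917, 0.5421, 0.2146]
ee_rot: [3.142, 0.0, -0.169]
wrist_force: [1.2, -0.1, -0.1]
gripper_width: 0.0919
t1.45 [191.7 542.1 214.6] [ 3.142  0.    -0.169] F [ 1.2 -0.1 -0.1] w91.9 [1.02 0.16 1.6  0.   1.39 1.19]
shift tool [350.7 319.6  64.6] turn -0.0013610061798052797
```

```bash
python3 -m inch '[[100,29,27,0,0],[100,29,27,0,0],[100,29,27,0,0],[100,29,27,0,0],[100,29,27,0,0],[100,29,27,0,0],[100,29,27,8,0],[100,29,27,8,0],[100,29,27,8,0],[100,29,27,8,0],[100,30,25,15,0],[100,30,25,17,0]]'
python3 -m inch '[[100,0,0,0,0],[100,0,0,0,0]]'
python3 -c "
from h import *
to(483.5,168,150,-0.168)
g=grab('wrist','pics/w1.png');print(proj(g,[.4835,.168,.03],1),proj(g,[.4743,.116,.036],1),proj(g,[.4665,.0638,.035],1))"
```

```text
time_s: 2.65
tool_pos: [0.4842, 0.1664, 0.1508]
ee_rot: [-3.141, -0.002, -0.165]
wrist_force: [0.7, 0.1, -0.5]
gripper_width: 0.0918
time_s: 2.85
tool_pos: [0.4827, 0.1674, 0.1502]
ee_rot: [3.142, 0.001, -0.168]
wrist_force: [-0.4, 1.0, -0.5]
gripper_width: 0.0922
t2.85 [482.7 167.4 150.2] [ 3.142e+00  1.000e-03 -1.680e-01] F [-0.4  1.  -0.5] w92.2 [0.1  0.05 1.84 0.   1.25 0.26]
shift tool [ 0.7 -0.8  0.2] turn -0.00032303524297816466
(np.float64(258.378665213919), np.float64(185.76330508152444)) (np.float64(258.05477972169376), np.float64(235.96156976656408)) (np.float64(258.99632591541484), np.float64(277.79692104045364))
```

View pics/w1.png

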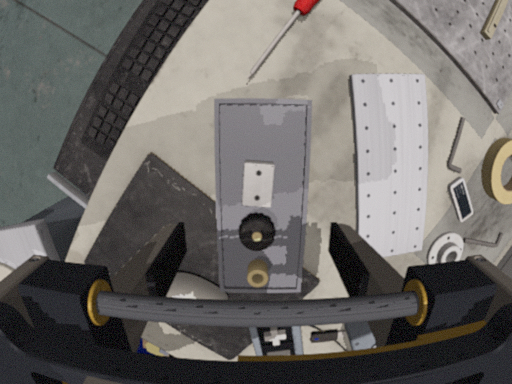

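```bash
python3 -m inch '[[50,0.7,-0.8,20,0],[50,0,0,30,0],[50,0,0,30,0],[50,0,0,25,0],[50,0,0,15,0],[50,0,0,10,0],[50,0,0,3,0],[50,0,0,0,0]]' 30
python3 -c "
from h import *
to(483.5,168,17,-0.168)
grab('wrist','pics/w2.png')"
```

```text
time_s: 3.7
tool_pos: [0.4839, 0.1691, 0.0182]
ee_rot: [-3.141, -0.001, -0.168]
wrist_force: [-0.0, 0.1, 0.8]
gripper_width: 0.0461
t3.70 [483.9 169.1  18.2] [-3.141e+00 -1.000e-03 -1.680e-01] F [-0.   0.1  0.8] w46.1 [0.1  0.25 1.92 0.   0.97 0.27]
shift tool [-0.2  1.1  1.2] turn 0.0003357882592918138
```

View pics/w2.png

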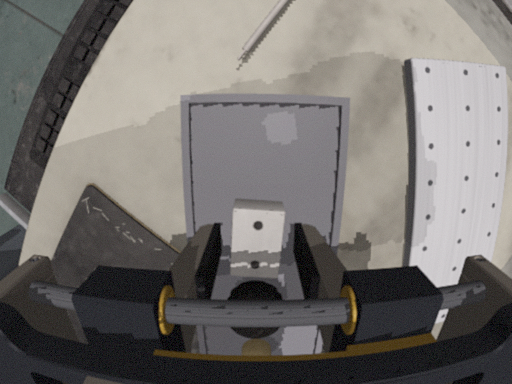

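```bash
python3 -m inch '[[10,0,0,0.5,0],[10,0,0,0,0],[10,0,0,0,0],[10,0,0,0,0],[10,0,0,0,0]]' 30
python3 -m inch '[[10,0,0,-5,0],[10,0,0,-15,0],[10,0,0,-15,0],[10,0,0,0,0]]'
python3 -c "
from h import *
st()
g=grab('wrist','pics/w3.png'); print(proj(g,[.4835,.168,.017],1))"
```

```text
time_s: 4.25
tool_pos: [0.4842, 0.1685, 0.0178]
ee_rot: [-3.141, -0.001, -0.169]
wrist_force: [-1.1, 0.3, 6.8]
gripper_width: 0.0299
time_s: 4.65
tool_pos: [0.4853, 0.1686, 0.054]
ee_rot: [-3.141, -0.004, -0.169]
wrist_force: [0.3, -0.5, -0.9]
gripper_width: 0.0297
t4.65 [485.3 168.6  54. ] [-3.141 -0.004 -0.169] F [ 0.3 -0.5 -0.9] w29.7 [ 0.1   0.19  1.9  -0.    1.04  0.27]
(np.float64(255.19722281404782), np.float64(216.77704122184795))
```

View pics/w3.png

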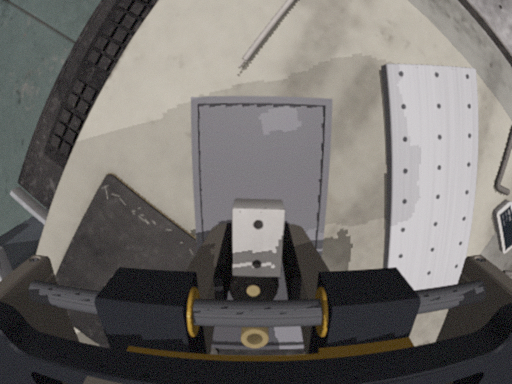

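```bash
python3 -c "
from h import *
to(643,210,35,-0.168)"
```

```text
t4.70 [484.4 168.5  52.8] [-3.141e+00 -2.000e-03 -1.690e-01] F [ 0.5  0.3 -0.9] w29.9 [ 0.1   0.19  1.91 -0.    1.04  0.27]
shift tool [149.3 -67.6  18.1] turn -0.0010683190756264338
```

```bash
python3 -m inch '[[10,15,-7,0,0],[10,25,-11,0,0],[10,30,-14,0,0],[10,30,-14,0,0],[10,25,-11,5,0],[10,15,-7,5,0],[10,9,-4,8,0],[10,0,0,5,0],[10,0,0,0,0]]'
python3 -c "
from h import *
to(643,210,20.5,-0.168)
g=grab('wrist','pics/w4.png')"
```

```text
time_s: 5.6
tool_pos: [0.6401, 0.2101, 0.0268]
ee_rot: [3.14, 0.004, -0.169]
wrist_force: [-0.9, -1.0, -0.8]
gripper_width: 0.0295
t5.60 [640.1 210.1  26.8] [ 3.14   0.004 -0.169] F [-0.9 -1.  -0.8] w29.5 [ 0.14  0.6   1.42 -0.    1.13  0.31]
shift tool [ 2.9 -0.4  6.3] turn -0.0009973036284032233
```

View pics/w4.png

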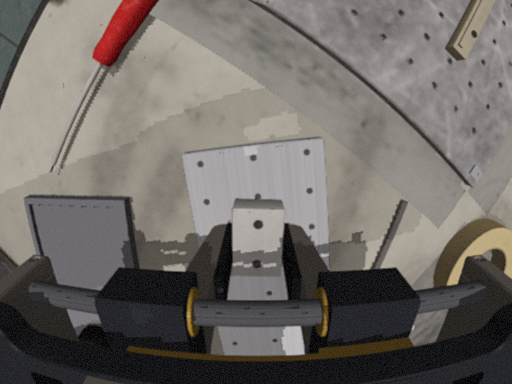

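```bash
python3 -m inch '[[10,2,0,3,0],[10,0,0,3,0],[10,0,0,0.5,0],[10,0,0,0,0]]'
python3 -m inch '[[50,0,0,0,0],[50,0,0,0,0],[50,0,0,-5,0],[50,0,0,-15,0],[70,0,0,-20,0],[70,0,0,-20,0],[70,0,0,0,0]]'
python3 -c "
from h import *
to(474.3,116.2,80,-0.168)
g=grab('wrist','pics/w5.png')"
```

```text
time_s: 6.05
tool_pos: [0.6438, 0.2101, 0.0226]
ee_rot: [3.142, 0.0, -0.169]
wrist_force: [-0.3, 0.1, 0.6]
gripper_width: 0.0298
time_s: 6.75
tool_pos: [0.6471, 0.2106, 0.0878]
ee_rot: [-3.139, -0.008, -0.169]
wrist_force: [0.3, -0.6, 0.4]
gripper_width: 0.064
t6.75 [647.1 210.6  87.8] [-3.139 -0.008 -0.169] F [ 0.3 -0.6  0.4] w64.0 [0.14 0.53 1.39 0.   1.22 0.31]
shift tool [-154.5  122.1    6.3] turn -0.0009680510825926802
```

View pics/w5.png

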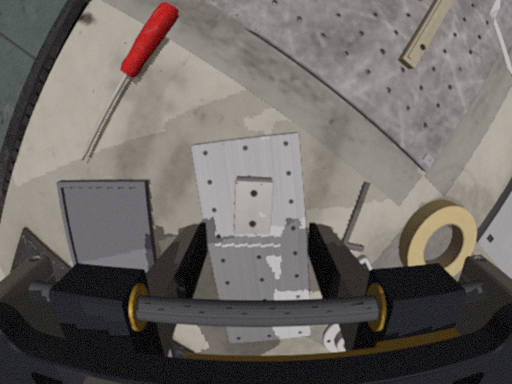

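```bash
python3 -m inch '[[62,-10,8,0,0],[62,-25,20,0,0],[62,-30,24,0,0],[62,-30,24,0,0],[62,-30,23,0,0],[62,-20,15,0,0],[62,-9.5,8,0,0],[62,0,0,0,0],[62,0,0,0,0]]'
python3 -c "
from h import *
to(474.3,116.2,17.5,-0.168)
g=grab('wrist','pics/w6.png');print(proj(g,[.4743,.116,.036],1),proj(g,[.4665,.0638,.035],1))"
```

```text
time_s: 7.7
tool_pos: [0.4713, 0.1159, 0.0824]
ee_rot: [-3.141, 0.0, -0.169]
wrist_force: [-0.8, 0.0, -0.6]
gripper_width: 0.057
t7.70 [471.3 115.9  82.4] [-3.141  0.    -0.169] F [-0.8  0.  -0.6] w57.0 [-0.01  0.08  1.97  0.    1.1   0.16]
shift tool [ 2.9 -0.8 64.9] turn -0.001311647903948554
(np.float64(261.4684065586209), np.float64(210.55593986645326)) (np.float64(262.50948210262777), np.float64(268.7553625325525))
```

View pics/w6.png

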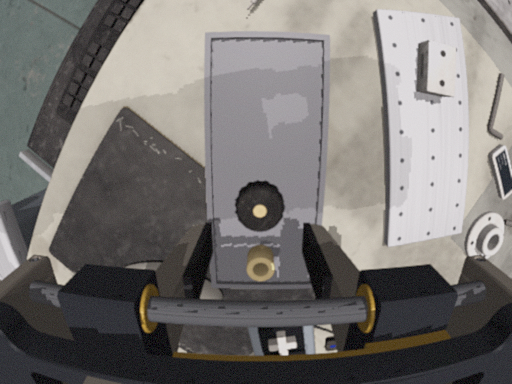

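```bash
python3 -m inch '[[62,2,0,10,0],[62,0,0,20,0],[62,0,0,20,0],[62,0,0,10,0],[62,0,0,5,0],[62,0,0,0,0],[20,0,0,0,0],[20,0,0,0,0],[20,0,0,0,0],[20,0,0,0,0],[20,0,0,0,0]]' 25
python3 -m inch '[[20,0,0,-5,0],[20,0,0,-15,0],[20,0,0,-15,0],[20,0,0,0,0]]'
python3 -c "
from h import *
to(641,152,50,-0.168)
g=grab('wrist','pics/w7.png')"
```

```text
time_s: 8.85
tool_pos: [0.4739, 0.1155, 0.0184]
ee_rot: [-3.141, -0.002, -0.169]
wrist_force: [-0.3, -0.4, 4.5]
gripper_width: 0.0376
time_s: 9.25
tool_pos: [0.4746, 0.1155, 0.0544]
ee_rot: [-3.141, -0.004, -0.169]
wrist_force: [0.4, 0.3, 0.1]
gripper_width: 0.0374
t9.25 [474.6 115.5  54.4] [-3.141 -0.004 -0.169] F [0.4 0.3 0.1] w37.4 [-0.01  0.13  1.97 -0.    1.04  0.16]
shift tool [157.9 -64.    5. ] turn -0.0009469868185925101
```

View pics/w7.png

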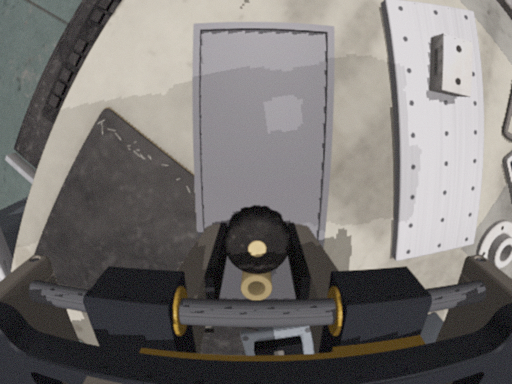

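```bash
python3 -m inch '[[20,15,-6,0,0],[20,25,-10,0,0],[20,30,-12,0,0],[20,30,-12,0,0],[20,27,-11,5,0],[20,18,-8,5,0],[20,10,-4,8,0],[20,3,-1,6,0],[20,0,0,0,0]]'
python3 -c "
from h import *
to(641,152,20.5,-0.168)
g=grab('wrist','pics/w8.png')"
```

```text
time_s: 10.2
tool_pos: [0.638, 0.1519, 0.0262]
ee_rot: [3.141, 0.004, -0.169]
wrist_force: [0.3, -0.3, -0.7]
gripper_width: 0.0378
t10.20 [638.  151.9  26.2] [ 3.141  0.004 -0.169] F [ 0.3 -0.3 -0.7] w37.8 [ 0.05  0.56  1.48 -0.    1.11  0.22]
shift tool [ 3.  -0.7  5.7] turn -0.0010101032583658132
```

View pics/w8.png

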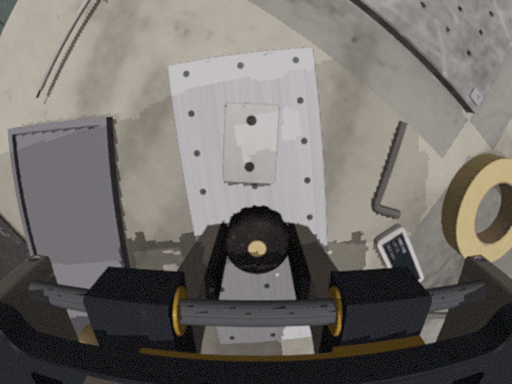

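Good; set it down and go to the bush.

```bash
python3 -m inch '[[20,2,0,3,0],[20,0,0,2.5,0],[20,0,0,0,0],[20,0,0,0,0]]'
python3 -m inch '[[62,0,0,0,0],[62,0,0,0,0],[62,0,0,-5,0],[62,0,0,-15,0],[62,0,0,-20,0],[62,0,0,-20,0],[62,0,0,0,0]]'
python3 -c "
from h import *
to(466.5,64.2,80,-0.168)"
```

```text
time_s: 10.65
tool_pos: [0.6415, 0.1516, 0.0233]
ee_rot: [-3.142, -0.0, -0.169]
wrist_force: [0.5, 0.2, -0.4]
gripper_width: 0.0375
time_s: 11.35
tool_pos: [0.6447, 0.1519, 0.0882]
ee_rot: [-3.14, -0.008, -0.169]
wrist_force: [0.6, -0.4, 0.9]
gripper_width: 0.0566
t11.35 [644.7 151.9  88.2] [-3.14  -0.008 -0.169] F [ 0.6 -0.4  0.9] w56.6 [0.05 0.49 1.45 0.   1.2  0.22]
shift tool [-161.   116.4    6.7] turn -0.0010058226051352648
```

```bash
python3 -m inch '[[45,-12,8,0,0],[45,-27,19,0,0],[45,-30,22,0,0],[45,-30,22,0,0],[45,-30,22,0,0],[45,-20,15,0,0],[45,-9,8,0,0],[45,0,0,0,0],[45,0,0,0,0]]'
python3 -c "
from h import *
to(466.5,64.2,17.5,-0.168)
g=grab('wrist','pics/w9.png');print(proj(g,[.4665,.0642,.035],1))"
```

```text
time_s: 12.25
tool_pos: [0.4675, 0.064, 0.0835]
ee_rot: [-3.141, -0.002, -0.169]
wrist_force: [0.3, 0.5, 0.7]
gripper_width: 0.0415
t12.25 [467.5  64.   83.5] [-3.141e+00 -2.000e-03 -1.690e-01] F [0.3 0.5 0.7] w41.5 [-0.12  0.04  2.    0.    1.1   0.05]
shift tool [-1.1 -0.1 66. ] turn -0.0013704127175380165
(np.float64(256.2828210213828), np.float64(210.28771607353445))
```

View pics/w9.png

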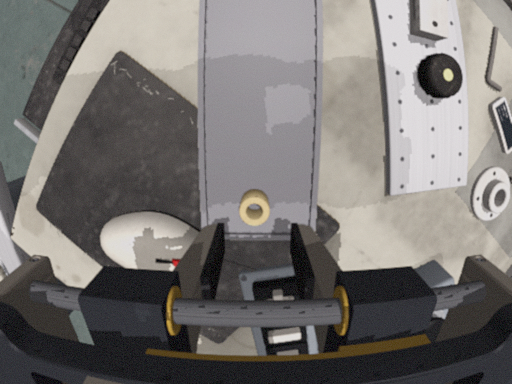

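```bash
python3 -m inch '[[45,-1,-1,10,0],[45,0,0,20,0],[45,0,0,20,0],[45,0,0,10,0],[45,0,0,5.5,0],[45,0,0,0,0],[5,0,0,0,0],[5,0,0,0,0],[5,0,0,0,0],[5,0,0,0,0],[5,0,0,0,0]]' 25
python3 -m inch '[[5,0,0,-5,0],[5,0,0,-15,0],[5,0,0,-15,0],[5,0,0,0,0]]'
python3 -c "
from h import *
to(637,98,50,-0.168)
g=grab('wrist','pics/w10.png')"
```

```text
time_s: 13.4
tool_pos: [0.4663, 0.065, 0.0184]
ee_rot: [-3.141, -0.002, -0.169]
wrist_force: [-1.2, 0.4, 5.4]
gripper_width: 0.0224
time_s: 13.8
tool_pos: [0.4669, 0.0649, 0.0543]
ee_rot: [-3.141, -0.004, -0.169]
wrist_force: [0.1, 0.0, -1.0]
gripper_width: 0.0224
t13.80 [466.9  64.9  54.3] [-3.141 -0.004 -0.169] F [ 0.1  0.  -1. ] w22.4 [-0.12  0.09  2.02 -0.    1.03  0.05]
shift tool [162.  -61.3   4.9] turn -0.0009651925216607182
```

View pics/w10.png

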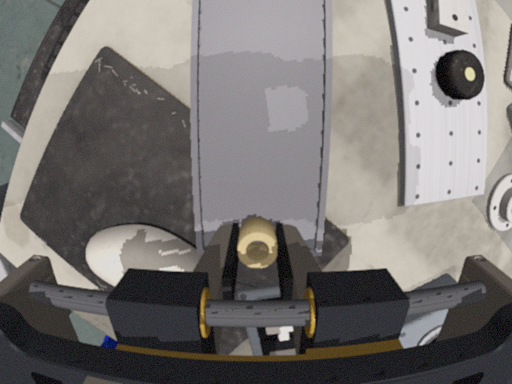

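```bash
python3 -m inch '[[5,15,-6,0,0],[5,25,-10,0,0],[5,30,-11,0,0],[5,30,-11,0,0],[5,28,-10,5,0],[5,20,-8,5,0],[5,11,-4,8,0],[5,4,-1,6,0],[5,1,0,3,0],[5,0,0,0,0]]'
python3 -c "
from h import *
to(637,98,20.5,-0.168)
g=grab('wrist','pics/w11.png')"
```

```text
time_s: 14.85
tool_pos: [0.636, 0.0975, 0.0243]
ee_rot: [3.141, 0.003, -0.169]
wrist_force: [0.1, -0.6, -0.7]
gripper_width: 0.0225
t14.85 [636.   97.5  24.3] [ 3.141e+00  3.000e-03 -1.690e-01] F [ 0.1 -0.6 -0.7] w22.5 [-0.04  0.53  1.52 -0.    1.09  0.13]
shift tool [ 0.9 -0.7  3.8] turn -0.001089070559070926
```

View pics/w11.png

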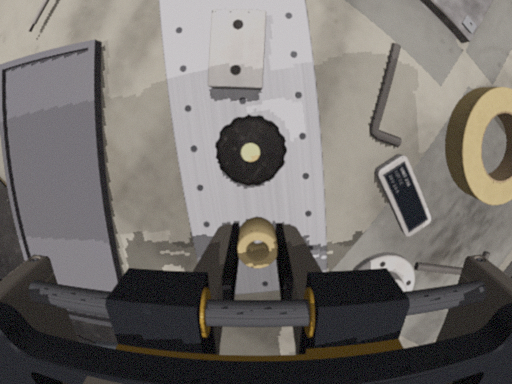

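```bash
python3 -m inch '[[5,0,0,2,0],[5,0,0,1.5,0],[5,0,0,0,0],[5,0,0,0,0]]'
python3 -m inch '[[42,0,0,0,0],[42,0,0,0,0],[42,0,0,-5,0],[42,0,0,-15,0],[42,0,0,-20,0],[0,0,0,-20,0],[0,0,0,-20,0],[0,0,0,0,0],[0,0,0,0,0]]'
python3 -c "
from h import *
to(472,-73.5,70,-0.05)
g=grab('wrist','pics/w12.png');g=grab('top','pics/t12.png')"
```

```text
time_s: 15.3
tool_pos: [0.6374, 0.0976, 0.0222]
ee_rot: [3.142, -0.0, -0.169]
wrist_force: [0.3, 0.8, 0.0]
gripper_width: 0.0228
time_s: 16.2
tool_pos: [0.6379, 0.0976, 0.103]
ee_rot: [-3.141, -0.002, -0.169]
wrist_force: [0.0, -0.5, -0.1]
gripper_width: 0.0087
t16.20 [637.9  97.6 103. ] [-3.141e+00 -2.000e-03 -1.690e-01] F [ 0.  -0.5 -0.1] w8.7 [-0.04  0.43  1.49 -0.    1.22  0.13]
shift tool [-134.8  196.5   32.7] turn -0.1189624851784874
```

View pics/w12.png

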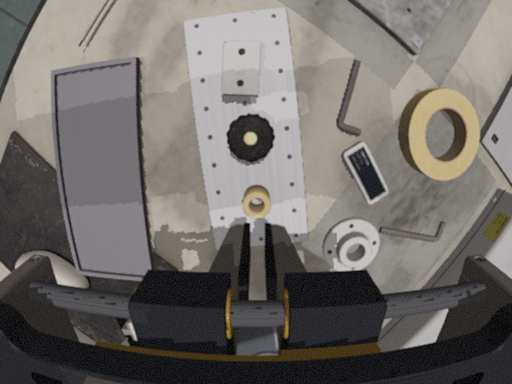

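View pics/t12.png

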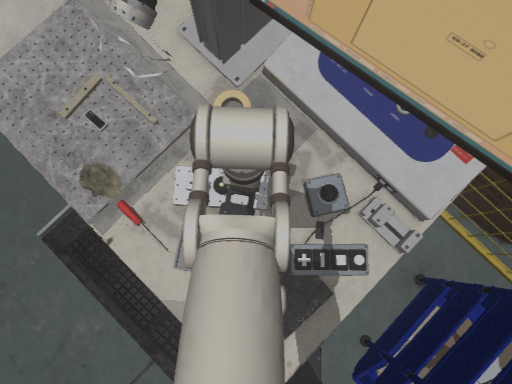

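```bash
python3 -m inch '[[0,-20,20,0,-0.085],[0,-25,33,0,-0.084],[0,-25,33,0,0],[0,-25,33,0,0],[0,-25,30,0,0],[0,-20,15,8,0],[0,-10,5,15,0],[0,0,0,10,0],[0,0,0,0,0],[0,0,0,0,0]]'
python3 -c "
from h import *
to(472,-73.5,46,0)
g=grab('wrist','pics/w13.png')
for y in (-33,-73.5,-115,-155.5): print(proj(g,[.472,y/1000,.036],1))"
```

```text
time_s: 17.3
tool_pos: [0.482, -0.0651, 0.0689]
ee_rot: [-3.141, 0.0, 0.001]
wrist_force: [0.1, -0.3, -0.8]
gripper_width: 0.0007
t17.30 [482.  -65.1  68.9] [-3.141e+00  0.000e+00  1.000e-03] F [ 0.1 -0.3 -0.8] w0.7 [-0.38  0.1   1.97  0.    1.07 -0.38]
shift tool [-10.    8.4  22.9] turn 0.0006409537504570295
(np.float64(243.49578441880445), np.float64(174.80425813632962))
(np.float64(244.28700976211383), np.float64(228.23756306803395))
(np.float64(245.23160910884602), np.float64(275.6760425004936))
(np.float64(246.1742801213237), np.float64(314.3500136250765))
```

View pics/w13.png

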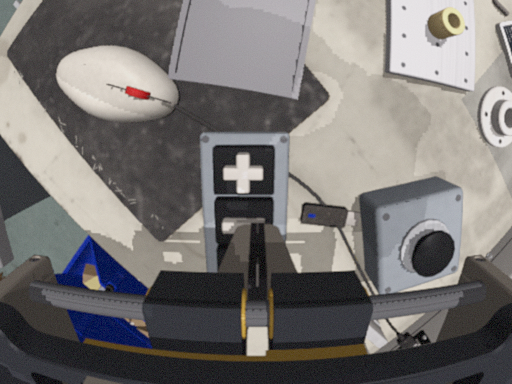

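```bash
python3 -m inch '[[0,-10,8.4,5,0],[0,0,0,18,0],[0,0,0,4,0],[0,0,0,0,0],[0,0,0,0,0]]'
python3 -c "
from h import *
to(472,-73.5,36,0)"
```

```text
time_s: 17.85
tool_pos: [0.472, -0.0741, 0.0426]
ee_rot: [3.141, -0.001, 0.0]
wrist_force: [0.5, -0.1, 0.4]
gripper_width: 0.0004
t17.85 [472.  -74.1  42.6] [ 3.141e+00 -1.000e-03  0.000e+00] F [ 0.5 -0.1  0.4] w0.4 [-0.41  0.12  2.01 -0.    1.01 -0.41]
shift tool [-0.  -0.6  6.6] turn 0.00020482706603486278
```

```bash
python3 -m inch '[[0,0,0,4,0],[0,0,0,4,0],[0,0,0,2,0],[0,0,0,0,0]]'
python3 -m inch '[[0,0,0,1.5,0],[0,0,0,0,0]]'
```

```text
time_s: 18.25
tool_pos: [0.4724, -0.0742, 0.0325]
ee_rot: [3.141, -0.001, 0.0]
wrist_force: [1.1, -0.2, 2.3]
gripper_width: 0.0003
time_s: 18.45
tool_pos: [0.4724, -0.0742, 0.031]
ee_rot: [3.141, -0.002, -0.0]
wrist_force: [2.1, -0.8, 3.2]
gripper_width: 0.0005
```

```bash
python3 -m inch '[[0,0,0,2,0],[0,0,0,0,0]]'
python3 -m inch '[[0,0,0,1,0],[0,0,0,0,0]]'
python3 -m inch '[[0,0,0,1,0],[0,0,0,0,0]]'
```

```text
time_s: 18.65
tool_pos: [0.4725, -0.0743, 0.0302]
ee_rot: [3.141, -0.001, 0.0]
wrist_force: [-2.7, 1.8, 15.3]
gripper_width: 0.0004
time_s: 18.85
tool_pos: [0.4726, -0.0743, 0.03]
ee_rot: [3.141, -0.0, 0.0]
wrist_force: [-5.8, 2.3, 22.2]
gripper_width: 0.0004
time_s: 19.05
tool_pos: [0.4726, -0.0743, 0.0298]
ee_rot: [3.141, -0.0, 0.001]
wrist_force: [-9.3, 2.2, 30.0]
gripper_width: 0.0006
```

```bash
python3 -m inch '[[0,0,0,-6,0],[0,0,0,-8,0],[0,0,0,-8,0],[0,0,20,0,0],[0,0,30,0,0],[0,0,25,0,0],[0,0,7,0,0],[0,0,0,0,0],[0,0,0,0,0]]'
python3 -c "
from h import *
to(472,-155.5,41,0)
g=grab('wrist','pics/w14.png')
for y in (-33,-73.5,-115,-155.5): print(proj(g,[.472,y/1000,.036],1))"
```

```text
time_s: 19.95
tool_pos: [0.4711, -0.1549, 0.0482]
ee_rot: [-3.14, 0.001, 0.0]
wrist_force: [-0.2, 1.1, 0.3]
gripper_width: 0.0005
t19.95 [ 471.1 -154.9   48.2] [-3.14e+00  1.00e-03  0.00e+00] F [-0.2  1.1  0.3] w0.5 [-0.56  0.16  1.95  0.    1.03 -0.56]
shift tool [0.9 0.6 7.2] turn 0.00011068487382992487
(np.float64(259.13239291458655), np.float64(38.55515667667956))
(np.float64(259.2204688637164), np.float64(103.2409413025216))
(np.float64(259.2364891025292), np.float64(169.9902645647702))
(np.float64(259.1884815252217), np.float64(229.70803716272266))
```

View pics/w14.png

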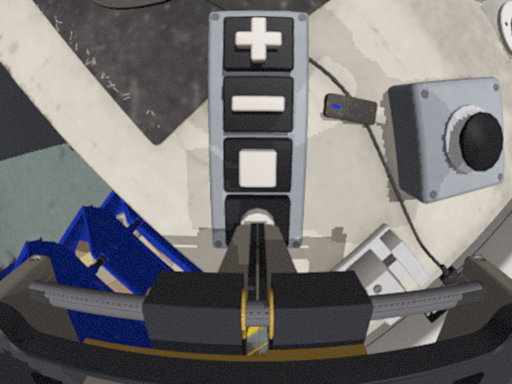

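```bash
python3 -m inch '[[0,0.5,0.5,7,0],[0,0,0,6,0],[0,0,0,5,0],[0,0,0,1.5,0],[0,0,0,0,0],[0,0,0,0,0]]'
python3 -m inch '[[0,0,0,0.7,0],[0,0,0,0,0]]'
```

```text
time_s: 20.6
tool_pos: [0.4723, -0.1558, 0.0302]
ee_rot: [-3.14, 0.001, 0.0]
wrist_force: [-4.5, 3.8, 14.9]
gripper_width: 0.0005
time_s: 20.8
tool_pos: [0.4723, -0.1558, 0.0301]
ee_rot: [-3.14, 0.001, 0.001]
wrist_force: [-6.7, 5.4, 20.3]
gripper_width: 0.0006
```

Bottomed. Release, then press again.

```bash
python3 -m inch '[[0,0,0,-5,0],[0,0,0,-6,0],[0,0,0,-4,0],[0,0,0,0,0],[0,0,0,0,0]]'
python3 -m inch '[[0,0,0,5,0],[0,0,0,5,0],[0,0,0,4,0],[0,0,0,1,0],[0,0,0,0,0],[0,0,0,0,0]]'
python3 -m inch '[[0,0,0,-6,0],[0,0,0,-8,0],[0,0,0,-5,0],[0,0,-15,0,0],[0,0,-20,0,0],[0,0,-5.5,0,0],[0,0,0,0,0],[0,0,0,0,0]]'
python3 -c "
from h import *
to(472,-114.8,29,0)"
```

```text
time_s: 21.3
tool_pos: [0.472, -0.1564, 0.0431]
ee_rot: [-3.141, 0.0, -0.0]
wrist_force: [0.2, -0.6, 0.1]
gripper_width: 0.0005
time_s: 21.9
tool_pos: [0.4724, -0.1567, 0.0301]
ee_rot: [-3.142, 0.001, 0.0]
wrist_force: [-6.4, 3.4, 19.4]
gripper_width: 0.0005
time_s: 22.7
tool_pos: [0.4721, -0.1159, 0.0472]
ee_rot: [3.141, 0.0, 0.0]
wrist_force: [-1.3, -0.3, -0.7]
gripper_width: 0.0007
t22.70 [ 472.1 -115.9   47.2] [3.141 0.    0.   ] F [-1.3 -0.3 -0.7] w0.7 [-0.49  0.14  1.98 -0.    1.02 -0.49]
shift tool [-0.1 -1.1 18.2] turn 0.00047239861837500285
```

```bash
python3 -m inch '[[0,0,-1,6,0],[0,0,0,6,0],[0,0,0,5,0],[0,0,0,2,0],[0,0,0,0,0],[0,0,0,0,0]]'
```

```text
time_s: 23.3
tool_pos: [0.4725, -0.1155, 0.0301]
ee_rot: [3.141, 0.001, 0.0]
wrist_force: [-6.0, 1.4, 19.8]
gripper_width: 0.0005
```

```bash
python3 -m inch '[[0,0,0,-6,0],[0,0,0,-8,0],[0,0,0,-5,0],[0,0,-15,0,0],[0,0,-20,0,0],[0,0,-6,0,0],[0,0,0,0,0],[0,0,0,0,0]]'
python3 -c "
from h import *
to(472,-73.7,29,0)
g=grab('wrist','pics/w15.png')"
```

```text
time_s: 24.1
tool_pos: [0.4721, -0.0739, 0.0472]
ee_rot: [3.141, 0.0, 0.001]
wrist_force: [0.0, -0.6, -0.1]
gripper_width: 0.0002
t24.10 [472.1 -73.9  47.2] [3.141e+00 0.000e+00 1.000e-03] F [ 0.  -0.6 -0.1] w0.2 [-0.41  0.12  2.   -0.    1.02 -0.41]
shift tool [-0.1 -0.2 18.2] turn 0.0006197438635231478
```

View pics/w15.png

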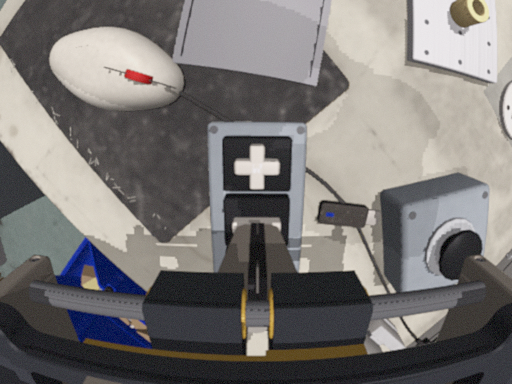

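```bash
python3 -m inch '[[0,0,0,6,0],[0,0,0,6,0],[0,0,0,5,0],[0,0,0,2,0],[0,0,0,0,0],[0,0,0,0,0]]'
python3 -m inch '[[0,0,0,-6,0],[0,0,0,-8,0],[0,0,0,-8,0],[0,0,0,-20,0],[0,0,0,-20,0],[0,0,0,-10,0],[0,0,0,0,0],[0,0,0,0,0]]'
python3 -c "
from h import *
to(617,-87.5,90,0)
g=grab('top','pics/t16.png');
g=grab('scene','pics/s16.png')"
```

```text
time_s: 24.75
tool_pos: [0.4726, -0.0745, 0.0301]
ee_rot: [3.141, 0.001, 0.0]
wrist_force: [-6.4, 0.6, 19.0]
gripper_width: 0.0004
time_s: 25.55
tool_pos: [0.4718, -0.0738, 0.0998]
ee_rot: [-3.141, 0.001, -0.0]
wrist_force: [-0.3, -0.9, 0.9]
gripper_width: 0.0007
t25.55 [471.8 -73.8  99.8] [-3.141e+00  1.000e-03 -0.000e+00] F [-0.3 -0.9  0.9] w0.7 [-0.41  0.03  1.97  0.    1.14 -0.41]
shift tool [145.2  13.7   9.7] turn -2.806384594977729e-05
```

View pics/s16.png

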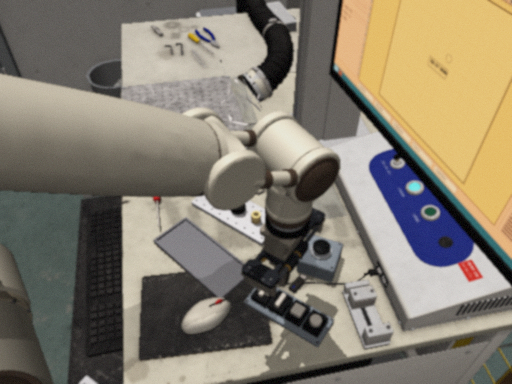

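View pics/t16.png

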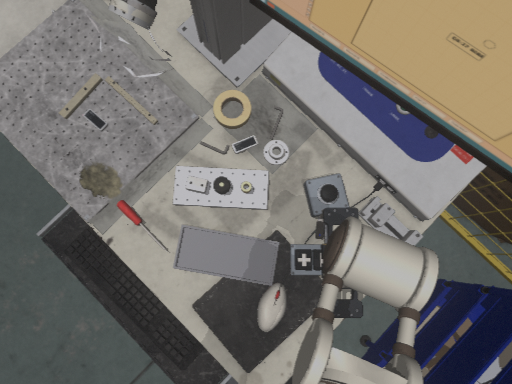

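```bash
python3 - <<'E'
from h import *
im=cv2.imread("pics/t16.png")[155:220,160:290]
cv2.imwrite("pics/t16z.png",cv2.resize(im,None,fx=6,fy=6,interpolation=cv2.INTER_CUBIC))
E
python3 -m inch '[[0,15,1,0,0],[0,25,3,0,0],[0,30,3,0,0],[0,30,3,0,0],[0,25,2.5,0,0],[0,15,1.2,5,0],[0,5,0,5,0],[0,0,0,0,0],[0,0,0,0,0]]'
python3 -c "
from h import *
to(617,-87.5,70,0)
g=grab('top','pics/t17.png');
g=grab('scene','pics/s17.png')
g=grab('wrist','pics/w17.png');print(proj(g,[.617,-.0875,.068],1))"
```

```text
time_s: 26.55
tool_pos: [0.616, -0.0873, 0.0895]
ee_rot: [-3.141, 0.002, -0.0]
wrist_force: [-0.3, 0.2, -0.1]
gripper_width: 0.0007
t26.55 [616.  -87.3  89.5] [-3.141e+00  2.000e-03 -0.000e+00] F [-0.3  0.2 -0.1] w0.7 [-0.33  0.4   1.56 -0.    1.18 -0.33]
shift tool [ 1.1  0.2 19.5] turn -6.430026809667311e-06
(np.float64(258.6457073029879), np.float64(223.05184254417395))
```

View pics/t16z.png

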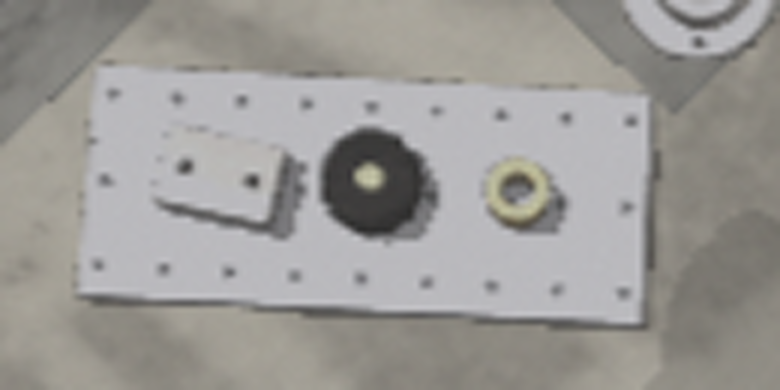

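View pics/t17.png

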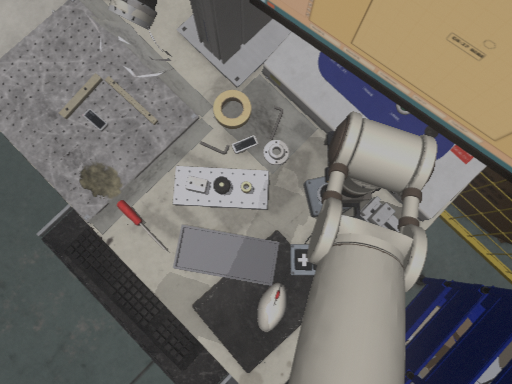

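View pics/s17.png

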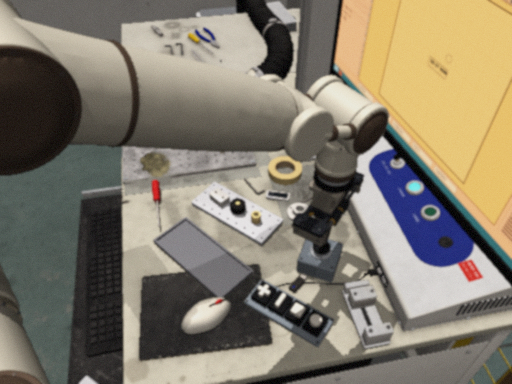

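View pics/w17.png

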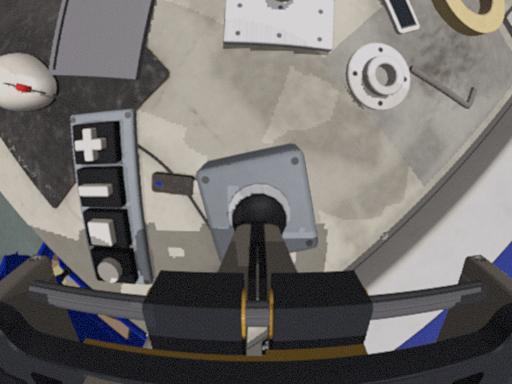

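```bash
python3 -m inch '[[0,1,0,7,0],[0,0,0,7,0],[0,0,0,6,0],[0,0,0,4,0],[0,0,0,2,0],[0,0,0,0,0],[0,0,0,0,0]]'
python3 -m inch '[[0,0,0,1.5,0],[0,0,0,0.5,0],[0,0,0,0,0]]'
```

```text
time_s: 27.4
tool_pos: [0.6181, -0.0876, 0.0647]
ee_rot: [3.142, 0.0, 0.0]
wrist_force: [-1.6, -0.4, 3.5]
gripper_width: 0.0005
time_s: 27.7
tool_pos: [0.6184, -0.0877, 0.0627]
ee_rot: [3.141, -0.001, -0.0]
wrist_force: [-2.8, -0.0, 5.4]
gripper_width: 0.0004
```

```bash
python3 -m inch '[[0,0,0,1,0],[0,0,0,1,0],[0,0,0,0,0],[0,0,0,0,0]]'
```

```text
time_s: 28.1
tool_pos: [0.6185, -0.0877, 0.062]
ee_rot: [3.141, -0.0, 0.0]
wrist_force: [-5.4, 2.1, 11.8]
gripper_width: 0.0003
```

```bash
python3 -m inch '[[0,0,0,1,0],[0,0,0,0,0],[0,0,0,0,0]]'
python3 -m inch '[[0,0,0,-6,0],[0,0,0,-8,0],[0,0,0,-10,0],[0,0,0,-12,0],[0,0,0,0,0],[0,0,0,0,0]]'
python3 -c "
from h import *
to(639,60,100,-0.168)
g=grab('top','pics/t18.png')
im=g['frame'][155:220,160:290,::-1];cv2.imwrite('pics/t18z.png',cv2.resize(im,None,fx=6,fy=6,interpolation=cv2.INTER_CUBIC))"
```

```text
time_s: 28.4
tool_pos: [0.6185, -0.0877, 0.0618]
ee_rot: [3.141, -0.0, 0.0]
wrist_force: [-7.7, 2.2, 16.8]
gripper_width: 0.0004
time_s: 29.0
tool_pos: [0.6185, -0.0878, 0.0958]
ee_rot: [3.141, -0.001, -0.0]
wrist_force: [-0.3, 0.3, 0.4]
gripper_width: 0.0007
t29.00 [618.5 -87.8  95.8] [ 3.141e+00 -1.000e-03 -0.000e+00] F [-0.3  0.3  0.4] w0.7 [-0.33  0.39  1.56 -0.    1.19 -0.33]
shift tool [  20.5 -147.8   -4.3] turn 0.1679380040236338
```

View pics/t18z.png

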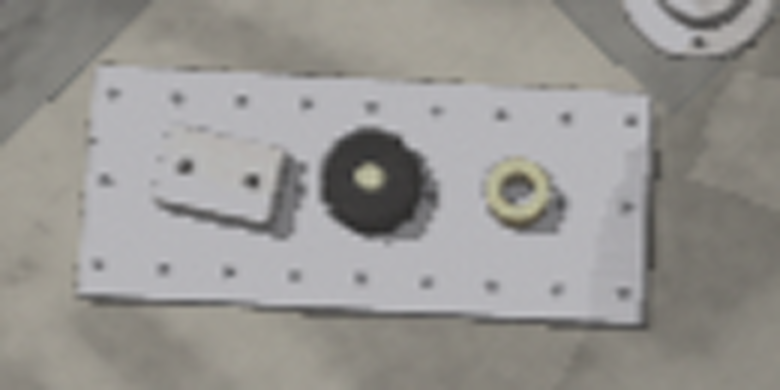

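```bash
python3 -c "
from h import *
g=grab('top')
for n,u,v,z in (('blk',222,169,.032),('knob',370,177,.038),('bush',518,187,.037)):
  print(n,plane(g,160+(u+.5)/6-.5,155+(v+.5)/6-.5,z)*1000)
to(637,98,90,-0.168)"
```

```text
blk [647.13829967 209.03458008  32.        ]
knob [642.88176844 151.95840331  38.        ]
bush [639.07451455  95.7092056   37.        ]
t29.10 [617.8 -87.6  94.8] [-3.141e+00  1.000e-03 -0.000e+00] F [-0.4  0.9 -0. ] w0.3 [-0.33  0.39  1.56 -0.    1.19 -0.33]
shift tool [  19.2 -185.6    4.9] turn 0.1679328041546233
```

```bash
python3 -m inch '[[0,2,-15,0,0],[0,3,-25,0,0],[0,3,-30,0,0],[0,3,-30,0,0],[20,3,-30,0,0],[45,3,-28,0,0],[45,2,-18,0,0],[45,0,-9,0,0.085],[45,0,0,0,0.084],[45,0,0,0,0],[45,0,0,0,0]]' 25
python3 -c "
from h import *
to(637.8,97.3,20.5,-0.168)
g=grab('wrist','pics/w19.png');print(proj(g,[.6378,.0973,.037],1))"
```

```text
time_s: 30.2
tool_pos: [0.637, 0.0974, 0.0951]
ee_rot: [3.141, 0.0, -0.167]
wrist_force: [0.3, 0.0, 0.5]
gripper_width: 0.0414
t30.20 [637.   97.4  95.1] [ 3.141  0.    -0.167] F [0.3 0.  0.5] w41.4 [-0.04  0.44  1.49 -0.    1.21  0.13]
shift tool [ 0.8 -0.  74.6] turn 0.0008648564161384265
(np.float64(258.6129149910777), np.float64(206.37475391164708))
```

View pics/w19.png

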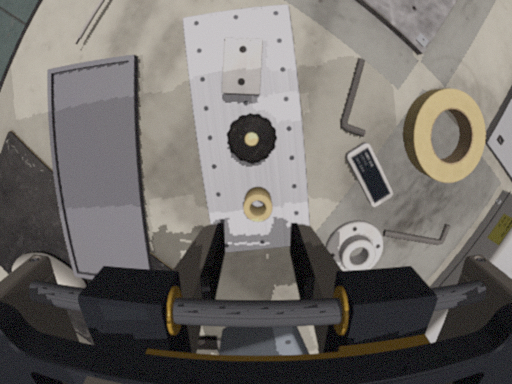

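```bash
python3 -m inch '[[45,0,0,15,0],[45,0,0,25,0],[45,0,0,20,0],[45,0,0,10,0],[45,0,0,5,0],[45,0,0,0,0],[5,0,0,0,0],[5,0,0,0,0],[5,0,0,0,0],[5,0,0,0,0],[5,0,0,0,0]]' 25
python3 -m inch '[[5,0,0,-5,0],[5,0,0,-15,0],[5,0,0,-15,0],[5,0,0,0,0]]'
python3 -c "
from h import *
to(467.5,66,45,-0.168)"
```

```text
time_s: 31.35
tool_pos: [0.638, 0.0973, 0.0215]
ee_rot: [-3.141, -0.002, -0.169]
wrist_force: [0.1, -0.4, 4.9]
gripper_width: 0.0224
time_s: 31.75
tool_pos: [0.6396, 0.0973, 0.0591]
ee_rot: [-3.141, -0.006, -0.169]
wrist_force: [-0.3, -0.3, -0.5]
gripper_width: 0.0226
t31.75 [639.6  97.3  59.1] [-3.141 -0.006 -0.169] F [-0.3 -0.3 -0.5] w22.6 [-0.04  0.49  1.51  0.    1.14  0.13]
shift tool [-164.5   59.8   13.1] turn -0.0009529182700429573
```

```bash
python3 -m inch '[[5,-15,6,0,0],[5,-27,10,0,0],[5,-30,11,0,0],[5,-30,11,0,0],[5,-28,10,0,0],[5,-20,7,5,0],[5,-11,4,5,0],[5,-3,1,5,0],[5,0,0,3,0],[5,0,0,0,0],[5,0,0,0,0]]'
python3 -c "
from h import *
to(467.5,66,20,-0.168)
g=grab('wrist','pics/w20.png')"
```

```text
time_s: 32.85
tool_pos: [0.4663, 0.0658, 0.0376]
ee_rot: [-3.142, -0.001, -0.169]
wrist_force: [-0.3, 0.0, -0.7]
gripper_width: 0.0226
t32.85 [466.3  65.8  37.6] [-3.142e+00 -1.000e-03 -1.690e-01] F [-0.3  0.  -0.7] w22.6 [-0.12  0.12  2.03  0.    1.    0.05]
shift tool [ 1.1 -0.4 17.7] turn -0.000966276767123464
```

View pics/w20.png

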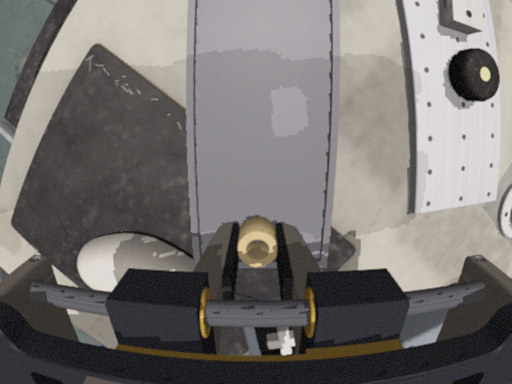

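```bash
python3 -m inch '[[5,1,0,7,0],[5,0,0,7,0],[5,0,0,3,0],[5,0,0,0.5,0],[5,0,0,0,0],[5,0,0,0,0]]'
python3 -m inch '[[42,0,0,0,0],[42,0,0,0,0],[42,0,0,-5,0],[42,0,0,-15,0],[60,0,0,-20,0],[60,0,0,-20,0],[60,0,0,0,0]]'
python3 -c "
from h import *
to(641.7,151.5,80,-0.168)
g=grab('wrist','pics/w21.png')"
```

```text
time_s: 33.5
tool_pos: [0.4664, 0.0656, 0.0197]
ee_rot: [-3.142, -0.0, -0.169]
wrist_force: [0.2, 0.5, -0.9]
gripper_width: 0.0225
time_s: 34.2
tool_pos: [0.469, 0.0654, 0.0829]
ee_rot: [-3.141, -0.006, -0.169]
wrist_force: [-0.4, 0.5, -0.1]
gripper_width: 0.0553
t34.20 [469.   65.4  82.9] [-3.141 -0.006 -0.169] F [-0.4  0.5 -0.1] w55.3 [-0.12  0.04  2.    0.    1.09  0.05]
shift tool [ 155.7 -113.9    4. ] turn -0.0009440161994702656
```

View pics/w21.png

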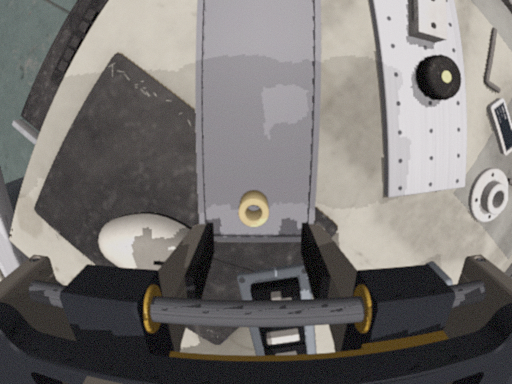

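Bush is upright on the tray floor. Now the knob.

```bash
python3 -m inch '[[62,12,-9,0,0],[62,25,-19,0,0],[62,30,-22,0,0],[62,30,-22,0,0],[62,28,-20,0,0],[62,20,-14,0,0],[62,10.5,-8,0,0],[62,0,0,0,0],[62,0,0,0,0]]' 25
python3 -c "
from h import *
to(641.7,151.5,20.5,-0.168)
g=grab('wrist','pics/w22.png');print(proj(g,[.6417,.1515,.038],1))"
```

```text
time_s: 35.15
tool_pos: [0.6377, 0.1517, 0.0783]
ee_rot: [3.141, 0.003, -0.169]
wrist_force: [0.4, -0.4, -0.1]
gripper_width: 0.0567
t35.15 [637.7 151.7  78.3] [ 3.141e+00  3.000e-03 -1.690e-01] F [ 0.4 -0.4 -0.1] w56.7 [ 0.05  0.49  1.46 -0.    1.19  0.22]
shift tool [ 4.1 -0.6 57.8] turn -0.0008324752310779893
(np.float64(263.04636812931966), np.float64(213.32125679177838))
```

View pics/w22.png

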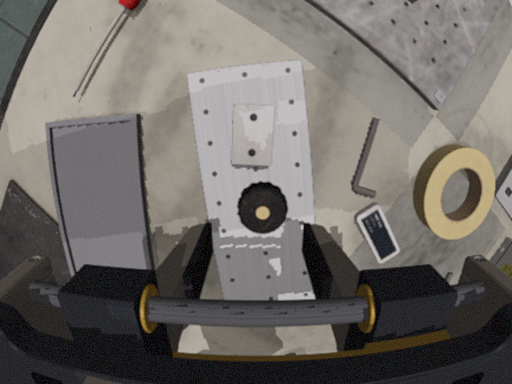

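```bash
python3 -m inch '[[62,2,0,10,0],[62,0,0,20,0],[62,0,0,15,0],[62,0,0,8,0],[62,0,0,5,0],[62,0,0,0,0],[20,0,0,0,0],[20,0,0,0,0],[20,0,0,0,0],[20,0,0,0,0],[20,0,0,0,0]]' 25
python3 -m inch '[[20,0,0,-5,0],[20,0,0,-15,0],[20,0,0,-15,0],[20,0,0,0,0]]'
python3 -c "
from h import *
to(476,119,45,-0.168)"
```

```text
time_s: 36.3
tool_pos: [0.6415, 0.1516, 0.0227]
ee_rot: [-3.141, -0.002, -0.169]
wrist_force: [-0.8, -0.2, 2.8]
gripper_width: 0.0372
time_s: 36.7
tool_pos: [0.6434, 0.1517, 0.0609]
ee_rot: [-3.14, -0.006, -0.169]
wrist_force: [-0.3, -0.3, 0.3]
gripper_width: 0.0374
t36.70 [643.4 151.7  60.9] [-3.14  -0.006 -0.169] F [-0.3 -0.3  0.3] w37.4 [0.05 0.52 1.46 0.   1.16 0.22]
shift tool [-159.6   60.4   14.8] turn -0.0009243593806185224
```

```bash
python3 -m inch '[[20,-15,6,0,0],[20,-27,10,0,0],[20,-30,11,0,0],[20,-30,11,0,0],[20,-27,10,0,0],[20,-18,7,5,0],[20,-9,4,5,0],[20,-2,1,7,0],[20,0,0,3,0],[20,0,0,0,0],[20,0,0,0,0]]'
python3 -c "
from h import *
to(476,119,21,-0.168)
g=grab('wrist','pics/w23.png')"
```

```text
time_s: 37.8
tool_pos: [0.4759, 0.119, 0.037]
ee_rot: [-3.141, -0.001, -0.169]
wrist_force: [0.3, -0.0, -0.5]
gripper_width: 0.0375
t37.80 [475.9 119.   37. ] [-3.141e+00 -1.000e-03 -1.690e-01] F [ 0.3 -0.  -0.5] w37.5 [-0.    0.17  1.97  0.    1.    0.17]
shift tool [ 0.1 -0.  16. ] turn -0.0010064963939977467
```

View pics/w23.png

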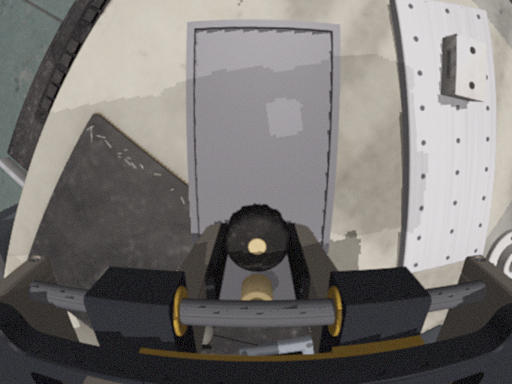

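```bash
python3 -m inch '[[20,0,0,7,0],[20,0,0,6,0],[20,0,0,3,0],[20,0,0,0.5,0],[20,0,0,0,0],[20,0,0,0,0]]'
python3 -m inch '[[60,0,0,0,0],[60,0,0,0,0],[60,0,0,-5,0],[60,0,0,-15,0],[60,0,0,-20,0],[50,0,0,-20,0],[50,0,0,0,0]]'
python3 -c "
from h import *
to(645,210,80,-0.168)
g=grab('wrist','pics/w24.png')"
```

```text
time_s: 38.45
tool_pos: [0.4745, 0.119, 0.0206]
ee_rot: [3.141, 0.002, -0.169]
wrist_force: [-4.0, 0.3, 6.3]
gripper_width: 0.0378
time_s: 39.15
tool_pos: [0.4775, 0.119, 0.0833]
ee_rot: [-3.141, -0.006, -0.169]
wrist_force: [-0.1, 0.3, -0.1]
gripper_width: 0.0465
t39.15 [477.5 119.   83.3] [-3.141 -0.006 -0.169] F [-0.1  0.3 -0.1] w46.5 [-0.    0.09  1.95  0.    1.1   0.17]
shift tool [ 149.8 -117.9    4.3] turn -0.0009686811937026363
```

View pics/w24.png

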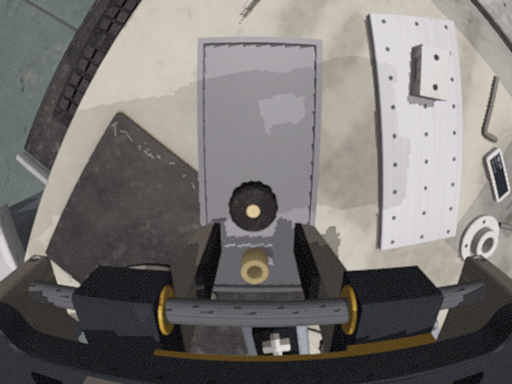

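```bash
python3 -m inch '[[52,12,-9,0,0],[52,25,-19,0,0],[52,30,-24,0,0],[52,30,-24,0,0],[52,27,-21,0,0],[52,17,-14,0,0],[52,8,-7,0,0],[52,0,0,0,0],[52,0,0,0,0]]' 30
python3 -c "
from h import *
to(645,210,20.5,-0.168)
g=grab('wrist','pics/w25.png');print(proj(g,[.645,.210,.032],1))"
```

```text
time_s: 40.1
tool_pos: [0.6406, 0.2099, 0.0788]
ee_rot: [3.141, 0.002, -0.169]
wrist_force: [0.4, -0.3, 0.1]
gripper_width: 0.0478
t40.10 [640.6 209.9  78.8] [ 3.141e+00  2.000e-03 -1.690e-01] F [ 0.4 -0.3  0.1] w47.8 [ 0.14  0.53  1.4  -0.    1.21  0.31]
shift tool [ 4.5 -0.9 58.2] turn -0.0009224032554060457
(np.float64(263.3677441776042), np.float64(210.07679514138982))
```

View pics/w25.png

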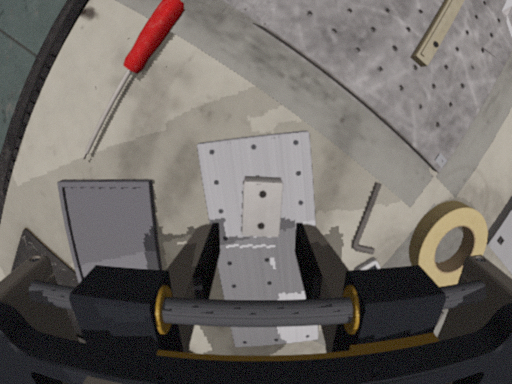

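```bash
python3 -m inch '[[52,2.5,0,10,0],[52,0,0,20,0],[52,0,0,15,0],[52,0,0,8,0],[52,0,0,5,0],[52,0,0,0,0],[10,0,0,0,0],[10,0,0,0,0],[10,0,0,0,0],[10,0,0,0,0],[10,0,0,0,0]]' 30
python3 -m inch '[[10,0,0,-5,0],[10,0,0,-15,0],[10,0,0,-15,0],[10,0,0,0,0]]'
python3 -c "
from h import *
to(487,178,45,-0.168)"
```

```text
time_s: 41.25
tool_pos: [0.6448, 0.2099, 0.0233]
ee_rot: [-3.141, -0.001, -0.169]
wrist_force: [-0.3, -0.4, 3.9]
gripper_width: 0.0295
time_s: 41.65
tool_pos: [0.6467, 0.2102, 0.0615]
ee_rot: [-3.14, -0.006, -0.169]
wrist_force: [0.8, 0.3, -1.0]
gripper_width: 0.0297
t41.65 [646.7 210.2  61.5] [-3.14  -0.006 -0.169] F [ 0.8  0.3 -1. ] w29.7 [0.14 0.56 1.4  0.   1.18 0.31]
shift tool [-152.1   58.6   15.4] turn -0.0010211900305918675
```

```bash
python3 -m inch '[[10,-15,6,0,0],[10,-26,10,0,0],[10,-28,11,0,0],[10,-28,11,0,0],[10,-26,10,0,0],[10,-17,6,5,0],[10,-8,4,5,0],[10,-3,1,5,0],[10,0,0,3,0],[10,0,0,0,0],[10,0,0,0,0]]'
python3 -c "
from h import *
to(487,178,21.5,-0.168)
g=grab('wrist','pics/w26.png')"
```

```text
time_s: 42.75
tool_pos: [0.4863, 0.1771, 0.0395]
ee_rot: [-3.141, -0.001, -0.169]
wrist_force: [0.7, 0.6, -1.4]
gripper_width: 0.0296
t42.75 [486.3 177.1  39.5] [-3.141e+00 -1.000e-03 -1.690e-01] F [ 0.7  0.6 -1.4] w29.6 [ 0.12  0.22  1.9  -0.    1.02  0.28]
shift tool [ 0.5 -1.  18. ] turn -0.0011406587372380095
```

View pics/w26.png

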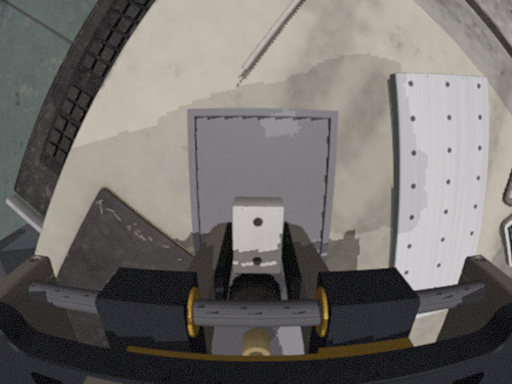

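```bash
python3 -m inch '[[10,0,0,7,0],[10,0,0,6,0],[10,0,0,4,0],[10,0,0,1,0],[10,0,0,0,0],[10,0,0,0,0]]'
python3 -m inch '[[52,0,0,0,0],[52,0,0,0,0],[52,0,0,-5,0],[52,0,0,-15,0],[52,0,0,-20,0],[52,0,0,-30,0],[52,0,0,-30,0],[52,0,0,-30,0],[52,0,0,0,0],[52,0,0,0,0]]'
python3 -c "
from h import *
st()
g=grab('wrist','pics/w27.png')
g=grab('scene','pics/s27.png')"
```

```text
time_s: 43.4
tool_pos: [0.4852, 0.177, 0.0213]
ee_rot: [3.141, 0.001, -0.169]
wrist_force: [-1.0, -0.3, 2.4]
gripper_width: 0.0296
time_s: 44.4
tool_pos: [0.4858, 0.1771, 0.152]
ee_rot: [-3.141, -0.002, -0.169]
wrist_force: [-0.1, 0.0, 0.1]
gripper_width: 0.0479
t44.40 [485.8 177.1 152. ] [-3.141e+00 -2.000e-03 -1.690e-01] F [-0.1  0.   0.1] w47.9 [0.12 0.06 1.83 0.   1.25 0.28]
```

View pics/w27.png

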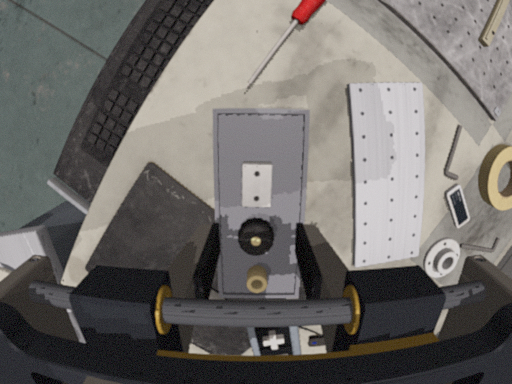

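View pics/s27.png

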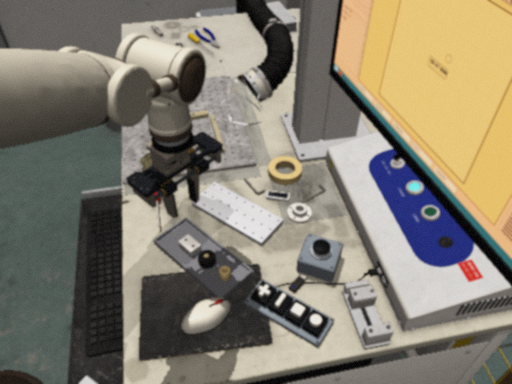

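```bash
python3 -m inch '[[52,-10,-15,-5,0],[52,-20,-30,-5,0],[52,-25,-35,-5,0],[52,-25,-35,-5,0],[52,-25,-35,-5,0],[52,-25,-35,-5,0],[52,-25,-35,-5,0],[52,-20,-30,-5,0],[52,-10,-15,-5,0],[52,0,0,0,0],[52,0,0,0,0]]'
for i in 1 2 3; do python3 -m inch '[[52,0,0,0,0],[52,0,0,0,0],[52,0,0,0,0],[52,0,0,0,0],[52,0,0,0,0],[52,0,0,0,0],[52,0,0,0,0],[52,0,0,0,0],[52,0,0,0,0],[52,0,0,0,0],[52,0,0,0,0],[52,0,0,0,0]]' >/dev/null; done
python3 -c "
from h import *
st()
g=grab('top','pics/t28.png');im=g['frame'][120:300,150:390,::-1];cv2.imwrite('pics/t28z.png',cv2.resize(im,None,fx=3.3,fy=3.3,interpolation=cv2.INTER_CUBIC))"
```

```text
time_s: 45.6
tool_pos: [0.3472, 0.4686, 0.1948]
ee_rot: [3.139, 0.001, -0.168]
wrist_force: [0.2, 0.4, -0.6]
gripper_width: 0.0477
t49.20 [347.6 469.4 196.4] [ 3.142  0.    -0.169] F [-0.2  0.1  0.5] w47.7 [0.73 0.2  1.59 0.   1.35 0.9 ]
```

View pics/t28z.png

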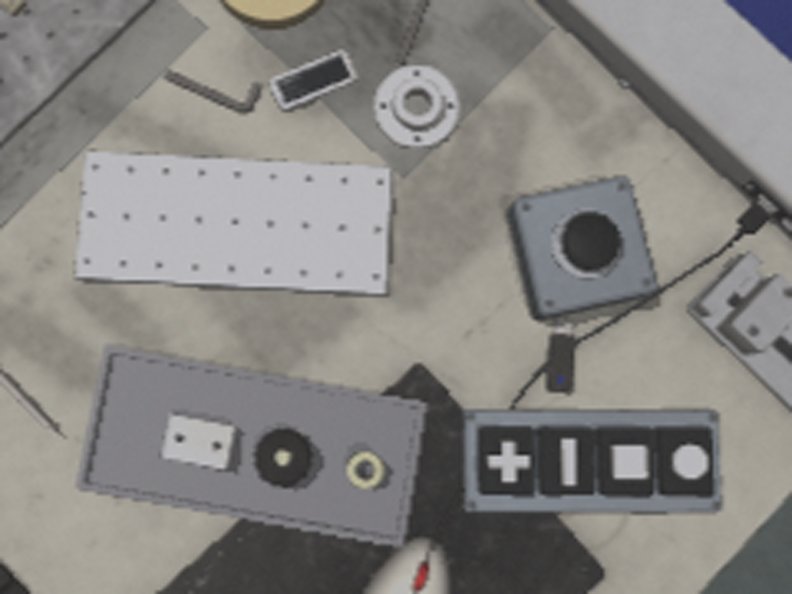

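All three parts are flat in the tray, the keys and button are up, and the bystanders look undisturbed. I'm handing the job in.

```bash
python3 -c "
from plant import ctrl
print(ctrl.finish_job())"
```

```text
the job is handed in; nothing more can be done
None
```

The marking job is done and handed in at about 49 s; `finish_job` gave no verdict.

- **Parts present:** three were in the tray: one block, the knob and the bush. The second block was absent.
- **Marking:** I laid all three flat on the marking plate. I then pressed bar, round, round, square, bar, and then start, each once.
- **Presses:** each key stopped at its 6 mm end, about 30 mm above the worktop, at about 19–20 N; the first bar press reached 30 N. The start button stopped at about 62 mm, at 17 N. I lifted clear of the top after each press, and the plus key was never touched.
- **Order:** the top camera, just after the start press, showed all three parts still on the plate.
- **Return:** the last top view, with the arm clear, shows all three parts flat on the tray floor. The plate is empty and the keys and button are up. The bystanders in view look unmoved to the eye; I did not measure them.

No block was knocked aside and the grip did not slacken in anything I saw. The one small mismatch was heights from the first camera measurement, mostly 1–6 mm off the given ones. I used the given heights together with contact force instead, and the rest of the checks agreed.

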